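# Take the axle spacing off a marked-out blank with spring dividers

### The job

Draw the spring dividers out of the wooden tool block, against its sprung ball catch, and carry them to the marked-out blank. Squeeze the legs until the two points stand right over the two pencil crosses, and hold them there, level and steady, with the points just clear of the wood (a few millimetres, not touching it), so that I can run the nut up. Finish while still holding the dividers like that; do not shift the blank or the try square and wheels lying about.

Things in the scene. Friction and masses are not known exactly. Their poses are not given: they have to be found in the camera images.
- dividers_grip (a point): Steel spring dividers, 206 mm long, 0.12 kg, lying level. Point midway between the finger pads of the two legs, half-way up; x runs along the tool to the points, y across the legs (squeeze direction), z up. The flat knurled pads, one on the outside of each leg, are 30 mm long (x) and 16 mm high, centred here; 55 mm over their outer faces at rest. Squeeze there.
- pivot (a point): The dividers' pivot, 95 mm behind dividers_grip (same axes). Behind it (-x) come the spring bow (33 mm wide) and a 10 mm square brass tang that ends 66 mm behind the pivot and sits in the tool block at the start. A thin adjusting screw with a brass nut crosses the legs 45 mm ahead of the pivot and reaches 32 mm to the +y side at rest, 36 mm when squeezed to 0.08. The legs are 11 mm high.
- point_a (a point): The sharp tip of leg a (the leg on the +y side of the dividers' own frame), 45 mm ahead (+x) of dividers_grip when squeezed to 0.08 (43 mm at rest) and 30 mm below the middle of the legs. The points are 68 mm apart at rest.
- point_b (a point): The sharp tip of leg b (on the -y side), the mirror image of point_a.
- leg_a (a joint): Squeeze angle in rad: how far each leg (both move alike) has turned inward about the pivot. 0 at rest, 0.19 at the stop. Gap of the points: 68 mm less 280 mm per rad (0.08 gives 46 mm). Width over the finger pads: 55 mm less 190 mm per rad (0.08 gives 40 mm, pad faces parallel). The spring pushes back at each pad with 4 N at first, 10 N at 0.08, 19 N at the stop.
- bore_mouth (a point): Mouth of the square bore in the upright wooden tool block (44 mm deep, 56 wide, 84 high, fixed to the bench), 62 mm up. Its x axis points into the bore, z up: the dividers come out along its -x. The tang is 38 mm deep in the bore; a sprung ball holds it by a notch and lets go at about 5 N in the first 8 mm of pull.
- blank: Marked-out wooden blank, 45 mm (x) by 100 mm (y) by 35 mm high, lying loose; origin at the centre of its underside. A pencil centre line runs along its top (y), and two pencil lines squared across it cross the centre line.
- cross_a (a point): One pencil cross on the blank's top face: on the centre line, 23 mm from its middle towards the blank's +y end. Either point may stand over it.
- cross_b (a point): The other pencil cross, 23 mm from the middle towards the -y end; the crosses are 46 mm apart.
- square: Try square lying flat, 167 by 102 by 19 mm: leave alone.
- wheel_near: Loose wooden toy wheel lying flat, 42 mm across, 14 mm high: leave alone.
- wheel_far: Another such wheel: leave alone.
Mind the look-alikes: they are no part of the job. Of the things that look like the part that bears bore_mouth, the larger one is meant.

How it is judged:
On the way:
1. the dividers are drawn out of the block, held in the fingers (x of dividers_grip in the frame of bore_mouth below -0.165 m and contact force between the fingers and dividers above 1 N), for 0.1 s.
At the end, for the whole second after the job is handed in: Held in the fingers, steady and level within 0.25 rad: each point within 4.5 mm (seen from above) of its own cross and 0 to 8 mm above the blank's top without touching it, the legs squeezed to 0.071 to 0.089 rad (gap 46 mm, give or take 2.5 mm), the blank within 6 mm of where it lay (((horizontal distance between point_a and cross_a below 0.0045 m and horizontal distance between point_b and cross_b below 0.0045 m) or (horizontal distance between point_a and cross_b below 0.0045 m and horizontal distance between point_b and cross_a below 0.0045 m)) and value of joint leg_a between 0.071 and 0.089 rad and velocity of joint leg_a between -0.05 and 0.05 rad/s and z of point_a in the frame of cross_a between 0 and 0.008 m and z of point_b in the frame of cross_a between 0 and 0.008 m and contact force between the fingers and dividers above 2 N and contact force between dividers and blank below 0.3 N and distance of blank from where it was at the start of the episode below 0.006 m and angle between dividers_grip's own z axis and vertical below 0.25 rad); the arm keeps its last pose, push and grip.
It fails at once if the blank is shoved (distance of blank from where it was at the start of the episode above 0.012 m).
It fails at once if the try square is disturbed (distance of square from where it was at the start of the episode above 0.02 m).
It fails at once if a wheel is disturbed (distance of any of wheel_near, wheel_far from where it was at the start of the episode above 0.02 m).
It also fails if it takes over 42 s, if anything falls off the work surface, if the arm or the gripper's body presses on something with over 40 N, if the wrist force passes 120 N, or if a joint passes its speed limit or range.

### The arm

A 6-joint arm with a two-finger parallel gripper is mounted at the origin on a cart in front of the work surface, level with it; the furniture and walls round the work are solid. World frame = base frame: x ahead of the robot, y to its left, z up, the work surface at z = 0. Lengths are in m, angles in rad, forces in N, time in s.
With the tool pointing down it reaches from about 0.225 to 0.875 m from the base axis. Payload 3.4 kg.
Tool frame: the origin (TCP) lies at the very end of the fingers, on their centre line; the grasp point (between the pads) lies 19 mm behind it; z points along the fingers, y is the direction in which the jaws open and shut (so a half turn about z gives the same grasp; the last joint's range is limited). The gripper opens to 85 mm and grips with 20 to 120 N. Pads are 22 mm wide; open, the fingers measure 114 mm over their backs; the gripper's body (76 mm by 85 mm) begins 54 mm behind the grasp point. The pads swing forward as they close: fully open they stand 13 mm farther back than shut.
Start: joints at [-1.308, 0.276, 1.505, -0, 1.361, -0.121], TCP at [0.215, -0.533, 0.193] pointing down, gripper open.
Joint ranges: [-2.89, 2.89], [-0.75, 2.08], [0.22, 2.7], [-1.18, 4.32], [0.11, 2.71], [-2.7, 2.7]. Speed limits (rad/s): [2.57, 2.57, 3.14, 3.14, 3.14, 3.14].

### API

Orientations are given as a unit quaternion [w, x, y, z].
In Python, from rig import telemetry, cams, sign_off, spotter gives the robot as it stands.
- The arm moves only by the tool servo_tool, never from a script. Its argument "steps" is a list of rows, each a list of 6 numbers: the shift along the tool's x, y, z in mm, then the turn, a rotation vector about the tool's x, y, z in degrees. In form: [[x, y, z, ax, ay, az], ...]. A call has 1 to 8 rows; each row is the pose to reach, as a shift and turn from the pose commanded when the call began, along the tool's axes at that moment; what a row does not reach only later rows make up. A row lasts 1/10 s, in which the tool goes at most 50 mm and 8.59 degrees, less where a joint would pass 70% of its speed; a pose out of reach is approached as far as the arm can. A call with a gripper value outside its range is refused whole. "hand" is the closure in counts, from 0 (fully open) to 255 (shut), set as the call begins (left out, the last holds). The fingers move at their own pace and stop on an object; "grip_force" is the grip in N (left out, the last holds). Time passes only in rows, so rows that repeat a pose let the fingers close. It gives the time, the measured TCP pose, the force and the opening at its end, in the units of the state.
- telemetry.get_state(): the state, without advancing time (a new reading comes with each control period).
- cams.get_image(name): name is "side" or "top" or "wrist"; returns (picture, depth): 400x640x3 uint8, red, green, blue; 400x640 float32, m along the optical axis (not along the pixel's ray), 0 where there is no reading.
- cams.camera_model(name): a dict with "camera_matrix" (3x3 intrinsics, pixels), "origin" and "rotation" of the camera in the world; the wrist camera has in their place "tool_from_camera" (4x4, takes a point from camera to tool coordinates, whose origin is the TCP and whose axes are the flange's). Camera axes: x right, y up, looking along -z (the intrinsics and any distortion apply to the point x, -y, -z); pixel columns grow to the right and rows downward; lengths in m; the calibration is good to about 2 mm. A picture is of the moment at which its call begins: read the wrist's pose just before it. camera_model takes no time and is no camera call.
- sign_off(): hands the job in, once; it reports no verdict.
Trained networks look in the newest picture that a camera, given by its name, has taken for a name from the list of things; names that differ only in an ending like _2 or _b are one class to them, and where a whole thing is asked for, a point or a joint stands for the part that bears it (a point fixed in the world has none). Each returns a list of dicts, best first, with "conf" (0 to 1); they miss things now and then, are a little off and sometimes report something else, mostly with a low value. They report only what shows in the picture. A call takes as long as a camera call. They do not tell look-alikes from the thing itself.
- spotter.outline_of(query, camera): "region" (400x640 bool, what is visible of it) and "rect" ([left, top, width, height] in pixels, round what is visible of it).
The state is a dict: "clock": time; "qpos": joint angles; "qd": joint speeds; "effort": joint torques, N m; "position": TCP position; "ee_rot": TCP orientation; "contact_force": force on the tool from outside, world axes, zero at the start; "moment": the same for the moment, N m; "width": finger opening in m.
Only numpy, scipy, OpenCV 4.12 (cv2) and the standard library are available. Lean on these libraries where they do the work, as an engineer would, in place of code of your own. Each camera call takes 0.05 s, during which the arm holds its last target.

## Working session

There is one attempt and no reset: what is moved stays moved. The work goes in short steps, Python scripts to look and compute and a tool call to move; the robot and the scene stay as the last step left them, time stands still between calls to the robot, and variables do not carry over. Pictures are saved under pics/ and viewed, and the job is handed in when it is done.

Besides the shell and the picture viewer there is one more tool, called as name(argument=value, ...) on one line, values as JSON. servo_tool: Moves the arm, as the interface text tells. Its arguments: {"type":"object","properties":{"steps":{"type":"array","items":{"type":"array","items":{"type":"number"}}},"hand":{"type":"number"},"grip_force":{"type":"number"}},"required":["steps"]}

```bash
ls; mkdir -p pics
cat > h.py <<'E'
import numpy as np, cv2
from rig import telemetry, cams, sign_off, spotter
from scipy.spatial.transform import Rotation as R
def q2R(q): return R.from_quat([q[1],q[2],q[3],q[0]]).as_matrix()
def pose(name):
    m=cams.camera_model(name)
    if name=='wrist':
        s=telemetry.get_state(); T=np.eye(4);T[:3,:3]=q2R(s['ee_rot']);T[:3,3]=s['position']
        T=T@np.array(m['tool_from_camera']); return np.array(m['camera_matrix']),T[:3,:3],T[:3,3],m
    r=np.array(m['rotation']); 
    if r.shape!=(3,3): r=q2R(r)
    return np.array(m['camera_matrix']),r,np.array(m['origin']),m
def world(K,Rm,o,u,v,d):
    x=(u-K[0,2])/K[0,0]*d; y=(v-K[1,2])/K[1,1]*d
    return np.stack([x,-y,-d],-1)@Rm.T+o
def proj(K,Rm,o,p):
    c=(np.asarray(p)-o)@Rm; return np.stack([K[0,0]*c[...,0]/-c[...,2]+K[0,2],K[1,1]*-c[...,1]/-c[...,2]+K[1,2]],-1)
def plane(K,Rm,o,u,v,z):
    p1=world(K,Rm,o,u,v,1.0)-o; return o+p1*((z-o[2])/p1[...,2])[...,None] if np.ndim(u) else o+p1*((z-o[2])/p1[2])
def save(n,im): cv2.imwrite('pics/'+n,cv2.cvtColor(im,cv2.COLOR_RGB2BGR))
E
python3 - <<'E'
from h import *
print(telemetry.get_state())
for n in ['top','side','wrist']:
    print(n,pose(n)); im,d=cams.get_image(n); save(n+'0.png',im); np.savez('pics/%s0.npz'%n,im=im,d=d)
E
```

```text
pics
{'clock': 0.0, 'qpos': array([-1.30801287e+00,  2.76567522e-01,  1.50620034e+00, -5.25738539e-06,
        1.36069093e+00, -1.21028802e-01]), 'qd': array([ 0.00179152, -0.00045986, -0.00068081, -0.00126944,  0.00030955,
        0.00048916]), 'effort': array([-1.94170225e-04, -4.16777802e+01, -2.45806110e+01, -3.37423062e-04,
        1.11656031e-02, -1.01437263e-05]), 'position': array([ 0.21512546, -0.53255846,  0.19232867]), 'ee_rot': array([-9.30543449e-04,  9.81641930e-01,  1.90730833e-01, -6.86419376e-05]), 'contact_force': array([-0.82116277,  0.41098799,  0.26659484]), 'moment': array([ 0.00331382, -0.04220347,  0.00112831]), 'width': 0.08511308764940617}
top (array([[467.74663998,   0.        , 319.53594742],
       [  0.        , 467.74663998, 189.01481371],
       [  0.        ,   0.        ,   1.        ]]), array([[-0.00834618,  0.98153002, -0.19112603],
       [-0.99996201, -0.00771152,  0.00406422],
       [ 0.00251528,  0.19115268,  0.98155709]]), array([0.38714913, 0.20855108, 0.92047184]), {'camera_matrix': array([[467.74663998,   0.        , 319.53594742],
      
[... 1072 characters left out ...]
85 ,  0.29934438],
       [-0.92692177,  0.35596161,  0.11877447],
       [-0.00235919, -0.32203861,  0.9467236 ]]), array([ 0.29148278, -0.50169595,  0.37268487]), {'camera_matrix': array([[295.06065291,   0.        , 315.9052938 ],
       [  0.        , 295.06065291, 199.81892147],
       [  0.        ,   0.        ,   1.        ]]), 'tool_from_camera': array([[ 8.98972836e-04,  9.46638194e-01,  3.22296946e-01,
         8.23867210e-02],
       [ 9.99999322e-01, -1.08962478e-03,  4.11137025e-04,
        -4.12508628e-04],
       [ 7.40380751e-04,  3.22296358e-01, -9.46638532e-01,
        -1.80217877e-01],
       [ 0.00000000e+00,  0.00000000e+00,  0.00000000e+00,
         1.00000000e+00]])})
```

View pics/top0.png

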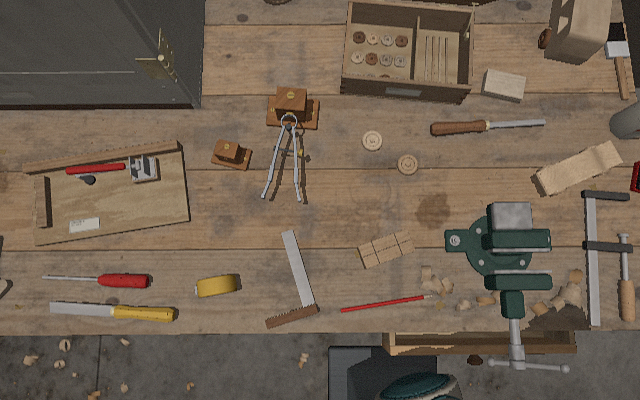

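View pics/side0.png

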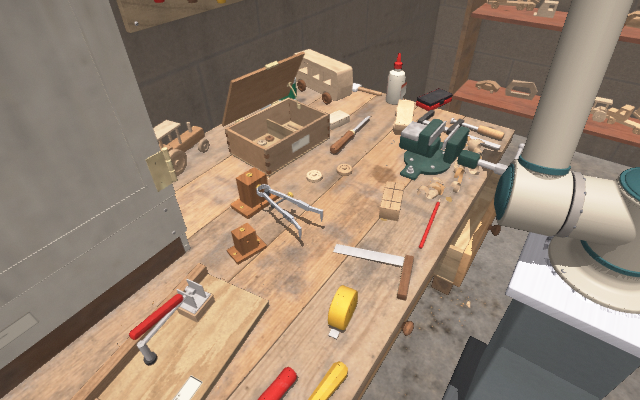

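View pics/wrist0.png

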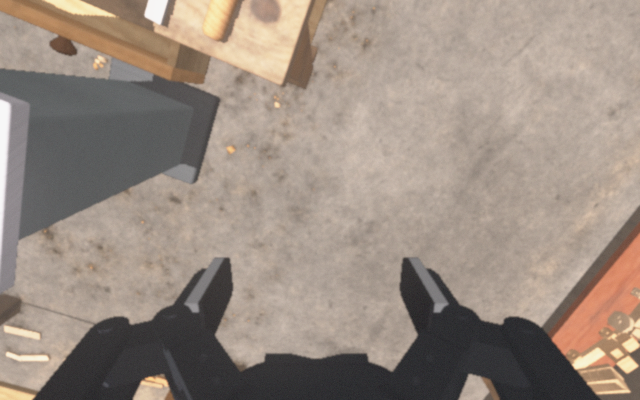

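The top view shows the dividers at (285,160) in the large block at (291,105), and the blank at (387,250). The square is at (295,280) and the wheels at (372,140) and (407,163). There are two candidate blocks: (291,105) and the smaller (232,152). The first holds the dividers and is the larger, so it fits. I'll confirm in an enlarged crop.

Run:
```python
from h import *
z=np.load('pics/top0.npz'); im=z['im'];d=z['d']
K,Rm,o,_=pose('top')
c=im[70:290,200:440]; save('crop0.png',cv2.resize(c,None,fx=3.2,fy=2.7,interpolation=cv2.INTER_CUBIC)[:600,:800])
c=im[80:210,210:320]; save('crop1.png',cv2.resize(c,None,fx=4.6,fy=4.6,interpolation=cv2.INTER_CUBIC))
c=im[225:275,350:420]; save('crop2.png',cv2.resize(c,None,fx=10,fy=10,interpolation=cv2.INTER_CUBIC))
U,V=np.meshgrid(np.arange(640),np.arange(400))
for q in ['dividers_grip','bore_mouth','blank','square','wheel_near']:
    r=spotter.outline_of(q,'top')
    for a in r[:3]:
        m=a['region']; ok=m&(d>0); P=world(K,Rm,o,U[ok],V[ok],d[ok]); 
        print(q,round(a['conf'],2),a['rect'],m.sum(),np.median(P,0).round(4),P.min(0).round(3),P.max(0).round(3))
        np.save('pics/m_%s.npy'%q,m) if a is r[0] else 0
```

```text
dividers_grip 0.73 [260.2, 112.1, 44.4, 90.2] 888 [0.6242 0.2646 0.0644] [ 0.532  0.236 -0.005] [0.704 0.314 0.071]
bore_mouth 0.76 [212.1, 139.5, 40.1, 33.6] 908 [0.6261 0.3754 0.0286] [ 0.604  0.342 -0.009] [0.663 0.423 0.064]
bore_mouth 0.65 [264.2, 87.4, 56.1, 43.5] 1815 [0.7141 0.2557 0.042 ] [ 0.673  0.206 -0.005] [0.786 0.314 0.089]
bore_mouth 0.21 [364.3, 130.0, 18.8, 24.1] 363 [0.6615 0.0987 0.0117] [ 0.643  0.076 -0.003] [0.684 0.118 0.017]
blank 0.81 [353.9, 231.8, 60.9, 40.7] 1349 [0.4435 0.0819 0.0347] [ 0.407  0.021 -0.003] [0.479 0.134 0.04 ]
square 0.76 [264.6, 228.4, 52.1, 100.8] 1559 [0.3689 0.2507 0.0081] [ 0.301  0.21  -0.017] [0.484 0.309 0.023]
square 0.74 [360.4, 131.3, 18.7, 22.2] 358 [0.6623 0.0983 0.0117] [ 0.643  0.075 -0.002] [0.687 0.118 0.017]
wheel_near 0.93 [397.6, 156.2, 20.5, 17.2] 370 [0.6114 0.029  0.0117] [ 0.591  0.007 -0.005] [0.635 0.049 0.018]
```

View pics/crop1.png

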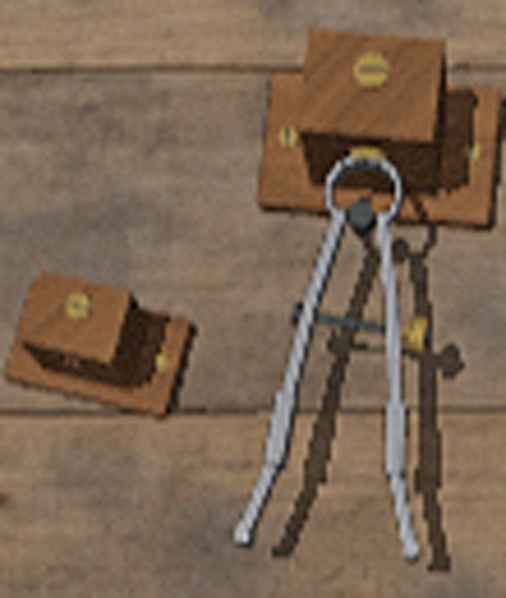

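View pics/crop2.png

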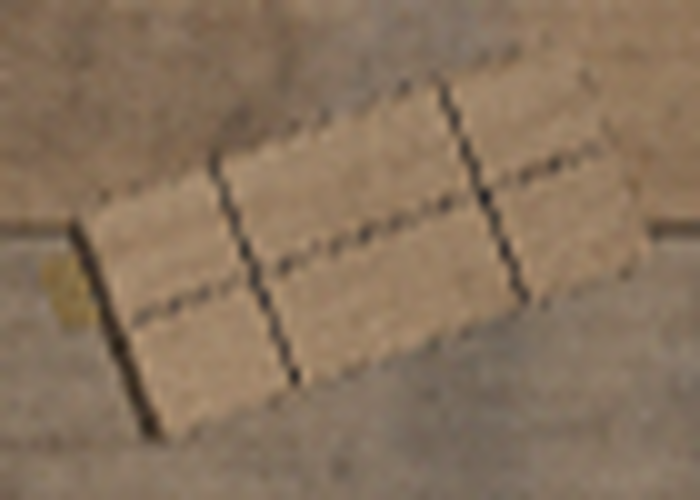

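The crop confirms it: the dividers' tang sits in the larger block (crop centre about 370,110, with a wide base plate). The smaller block at lower left is the decoy. Next I'll measure the geometry.

```bash
python3 - <<'E'
from h import *
z=np.load('pics/top0.npz'); im=z['im'];d=z['d']
K,Rm,o,_=pose('top')
for n,u,v,h in [('ptL',262.8,196.7,.032),('ptR',299.3,199.8,.032),('pivot',288.3,126.7,.068),('padL',270.3,172.5,.07),('padR',295.8,175.5,.07),('crL',375.3,252.5,.035),('crR',398.5,244.7,.035)]:
    print(n,plane(K,Rm,o,u,v,h).round(4), d[int(v+.5),int(u+.5)], world(K,Rm,o,u,v,float(d[int(v+.5),int(u+.5)])).round(4))
a=plane(K,Rm,o,375.3,252.5,.035);b=plane(K,Rm,o,398.5,244.7,.035);print(np.linalg.norm(a-b),np.degrees(np.arctan2(*(a-b)[[0,1]])))
U,V=np.meshgrid(np.arange(640),np.arange(400)); P=world(K,Rm,o,U,V,d)
for n,(x0,y0,x1,y1) in dict(vise=(445,195,555,290),chest=(340,0,475,100),cab=(0,0,200,105)).items():
    Q=P[y0:y1,x0:x1].reshape(-1,3); print(n,np.percentile(Q,[1,99],0).round(3))
E
python3 - <<'E'
import cv2
i=cv2.imread('pics/top0.png')[155:210,250:310]
cv2.imwrite('pics/c3.png',cv2.resize(i,None,fx=10,fy=10,interpolation=cv2.INTER_CUBIC))
E
```

```text
ptL [0.5459 0.3144 0.032 ] 0.8709902 [0.5405 0.3108 0.0625]
ptR [0.5393 0.244  0.032 ] 0.86659557 [0.5335 0.2427 0.0659]
pivot [0.6746 0.2635 0.068 ] 0.89068013 [0.6743 0.2635 0.0688]
padL [0.5848 0.2966 0.07  ] 0.8788851 [0.5864 0.2972 0.0635]
padR [0.5787 0.249  0.07  ] 0.87242085 [0.579  0.2491 0.0688]
crL [0.4372 0.1011 0.035 ] 0.87919664 [0.4372 0.1011 0.0349]
crR [0.4514 0.0569 0.035 ] 0.88099056 [0.4513 0.0571 0.0361]
0.046450717203903966 -17.848161409141014
vise [[ 0.37  -0.256 -0.003]
 [ 0.55  -0.037  0.114]]
chest [[ 0.742 -0.118 -0.002]
 [ 0.976  0.159  0.141]]
cab [[0.715 0.444 0.035]
 [0.897 0.767 0.414]]
```

View pics/c3.png

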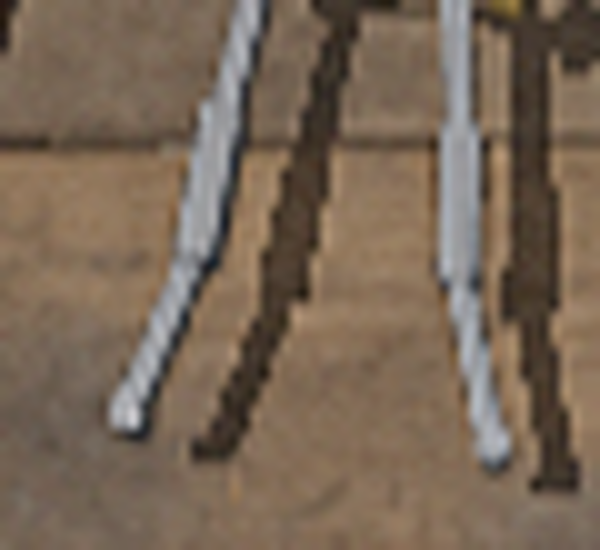

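```bash
cat >> h.py <<'E'
def delta(p,yaw,level=True):
    """tool-frame shift(mm)+rotvec(deg) from the measured pose to tool-down at p with tool x at yaw deg"""
    s=telemetry.get_state(); R0=q2R(s['ee_rot'])
    c,sn=np.cos(np.radians(yaw)),np.sin(np.radians(yaw))
    Rt=np.array([[c,sn,0],[sn,-c,0],[0,0,-1.]])
    t=R0.T@(np.array(p)-s['position'])*1e3
    r=np.degrees(R.from_matrix(R0.T@Rt).as_rotvec())
    print('pos',s['position'].round(4),'yaw',np.degrees(np.arctan2(R0[1,0],R0[0,0])).round(2),'tilt z',R0[:,2].round(4))
    print('delta',t.round(1),r.round(2)); return t,r
E
python3 -c "
from h import *
delta([.580,.273,.20],-5.6)
s=telemetry.get_state();print(s['clock'])"
```

```text
pos [ 0.2153 -0.5331  0.1931] yaw 21.99 tilt z [-0.e+00  1.e-04 -1.e+00]
delta [ 640.  -610.9   -6.8] [-1.000e-02  0.000e+00  2.759e+01]
0.4
```

servo_tool(steps=[[0,0,-45,0,0,0],[15,-15,-90,0,0,0],[48,-46,-90,0,0,0],[82,-78,-90,0,0,0],[116,-111,-90,0,0,0],[150,-143,-90,0,0,0],[184,-176,-90,0,0,0],[218,-208,-90,0,0,0]], hand=0, grip_force=30)

```text
clock: 1.2
position: [0.3399, -0.2569, 0.2834]
ee_rot: [0.0, 0.982, 0.19, 0.0]
contact_force: [0.9, -0.0, 0.8]
width: 0.0855
```

servo_tool(steps=[[34,-32,0,0,0,0],[68,-65,0,0,0,0],[102,-97,0,0,0,0],[136,-130,0,0,0,0],[170,-162,0,0,0,0],[204,-195,0,0,0,0],[238,-227,0,0,0,0],[272,-260,0,0,0,0]])

```text
clock: 2.0
position: [0.4949, 0.0861, 0.2834]
ee_rot: [0.0, 0.982, 0.191, 0.0]
contact_force: [1.2, -1.0, 0.4]
width: 0.0856
```

servo_tool(steps=[[34,-32,0,0,0,8],[68,-65,0,0,0,16],[102,-97,25,0,0,24],[136,-130,55,0,0,27.6],[150,-143,80,0,0,27.6],[150,-143,80,0,0,27.6],[150,-143,80,0,0,27.6]])

```text
clock: 2.7
position: [0.5794, 0.273, 0.202]
ee_rot: [0.001, 0.999, -0.048, -0.001]
contact_force: [0.1, 0.3, 0.4]
width: 0.0852
```

Run:
```python
from h import *
delta([.580,.273,.20],-5.6)
K,Rm,o,_=pose('wrist'); im,d=cams.get_image('wrist'); save('w1.png',im); np.savez('pics/w1.npz',im=im,d=d,R=Rm,o=o)
print(telemetry.get_state()['clock'])
```

```text
pos [0.5794 0.273  0.202 ] yaw -5.54 tilt z [-0.0024 -0.0016 -1.    ]
delta [ 0.6 -0.   2. ] [0.1  0.13 0.06]
2.75
```

View pics/w1.png

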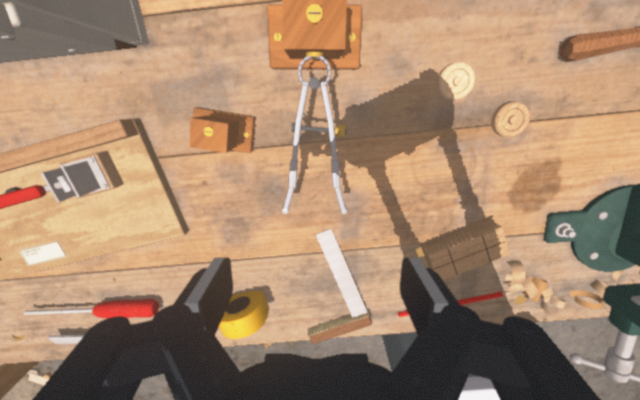

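The wrist view shows the dividers centred at column ~315, with leg ends at (286,211) and (344,211), the pivot at (314,83) and the yaw aligned. I'll check the position by projection.

Run:
```python
from h import *
z=np.load('pics/w1.npz');K=pose('wrist')[0];Rm,o,d,im=z['R'],z['o'],z['d'],z['im']
i=im[50:230,250:380];save('c4.png',cv2.resize(i,None,fx=3.3,fy=3.3,interpolation=cv2.INTER_CUBIC))
for n,u,v,h in [('L',286,210.5,.0675),('R',344,210.5,.0675),('piv',314,83,.069)]:
    print(n,plane(K,Rm,o,u,v,h).round(4)); print(world(K,Rm,o,u,v,float(d[int(v),u])).round(4))
x=np.array([-.995,.098,0]);y=np.array([-.098,-.995,0]);g=np.array([.580,.273,.0625])
for n,p in [('tipA',g+.043*x+.034*y+[0,0,.005]),('tipB',g+.043*x-.034*y+[0,0,.005]),('piv',g-.095*x+[0,0,.006]),('padA',g+.0275*y+[0,0,.008]),('padB',g-.0275*y+[0,0,.008])]:
    print(n,proj(K,Rm,o,p).round(1), ((proj(K,Rm,o,p)-[250,50])*3.3).round())
```

```text
L [0.5446 0.3106 0.0675]
[0.5431 0.3112 0.0633]
R [0.5383 0.2447 0.0675]
[0.5366 0.2444 0.0634]
piv [0.6763 0.2655 0.069 ]
[0.6764 0.2655 0.0676]
tipA [345.4 214. ] [315. 541.]
tipB [286.1 213.9] [119. 541.]
piv [316.   84.8] [218. 115.]
padA [341.1 178.2] [301. 423.]
padB [290.6 178.2] [134. 423.]
```

View pics/c4.png

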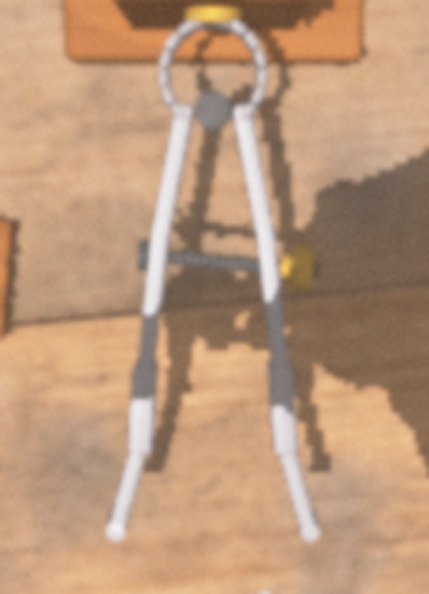

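servo_tool(steps=[[3,-1,45,0.1,0.1,0],[3,-1,90,0.1,0.1,0],[3,-1,125,0.1,0.1,0],[3,-1,150,0.1,0.1,0],[3,-1,161,0.1,0.1,0],[3,-1,162,0.1,0.1,0],[3,-1,162,0.1,0.1,0]])

```text
clock: 3.45
position: [0.5845, 0.2736, 0.0432]
ee_rot: [-0.001, 0.999, -0.049, 0.003]
contact_force: [0.7, -0.1, -0.2]
width: 0.0857
```

servo_tool(steps=[[0,0,0,0,0,0],[0,0,0,0,0,0],[0,0,0,0,0,0],[0,0,0,0,0,0]], hand=80)

```text
clock: 3.85
position: [0.5833, 0.2738, 0.0417]
ee_rot: [-0.001, 0.999, -0.049, 0.001]
contact_force: [0.4, 0.1, -0.5]
width: 0.0587
```

Run:
```python
from h import *
delta([.583,.2735,.04],-5.6)
s=telemetry.get_state();print(s['width'],s['contact_force'],s['moment'],s['clock'])
K,Rm,o,_=pose('wrist'); im,d=cams.get_image('wrist'); save('w2.png',im); np.savez('pics/w2.npz',im=im,d=d,R=Rm,o=o)
im,d=cams.get_image('side'); save('s2.png',cv2.resize(im[120:260,180:380],None,fx=4,fy=4,interpolation=cv2.INTER_CUBIC))
```

```text
pos [0.5833 0.2738 0.0417] yaw -5.6 tilt z [ 0.0028  0.0018 -1.    ]
delta [-0.3  0.4  1.7] [-0.12 -0.15 -0.  ]
0.05873930677750993 [ 0.37828889  0.09881586 -0.46971379] [ 0.00066942  0.05893602 -0.01471471] 3.85
```

View pics/w2.png

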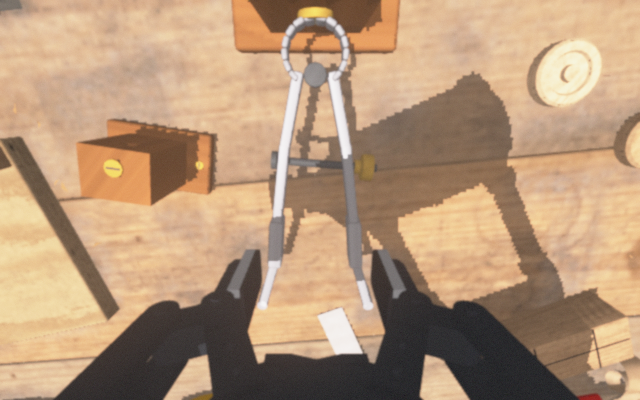

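View pics/s2.png

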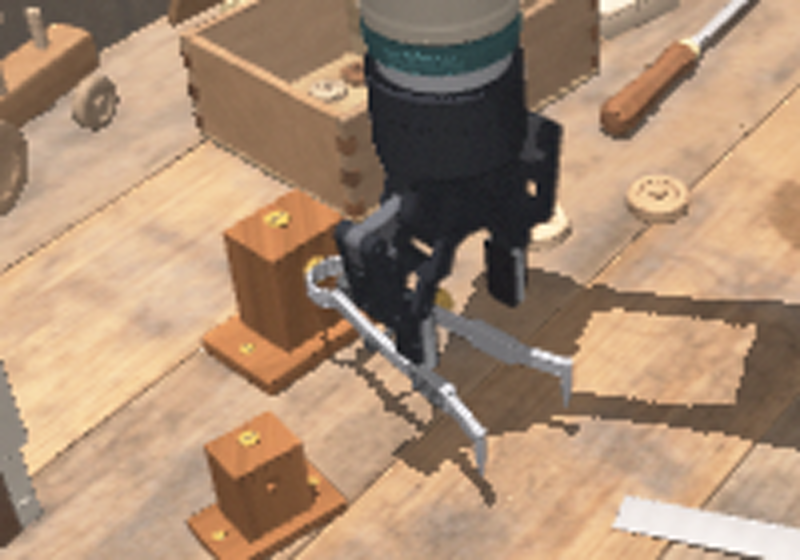

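Run:
```python
from h import *
z=np.load('pics/w2.npz');K=pose('wrist')[0];Rm,o,d,im=z['R'],z['o'],z['d'],z['im']
save('c5.png',cv2.resize(im[200:340,200:440],None,fx=3.3,fy=3.3,interpolation=cv2.INTER_CUBIC))
T=np.array(cams.camera_model('wrist')['tool_from_camera'])
for u,v in [(258,253),(256,258),(252,265),(247,275),(240,290),(375,253),(380,262),(388,280),(275,240),(355,240),(267,290),(366,290),(263,303),(368,303)]:
    p=world(K,np.eye(3),np.zeros(3),u,v,float(d[v,u])); print(u,v,d[v,u].round(4),(T[:3,:3]@p+T[:3,3]).round(4))
```

```text
258 253 0.1503 [ 0.0081 -0.0296 -0.0467]
256 258 0.1456 [ 0.0081 -0.0297 -0.0517]
252 265 0.1358 [ 0.01   -0.0295 -0.0614]
247 275 0.1282 [ 0.0099 -0.03   -0.0694]
240 290 0.1179 [ 0.0101 -0.0304 -0.0802]
375 253 0.1454 [ 0.0106  0.029  -0.051 ]
380 262 0.1378 [ 0.0103  0.0298 -0.0591]
388 280 0.124 [ 0.0104  0.0302 -0.0737]
275 240 0.1725 [ 0.0043 -0.024  -0.0245]
355 240 0.1715 [ 0.0048  0.0226 -0.0254]
267 290 0.1865 [-0.0319 -0.031  -0.0221]
366 290 0.1864 [-0.0318  0.0316 -0.0221]
263 303 0.1918 [-0.0431 -0.0345 -0.0203]
368 303 0.1888 [-0.0411  0.0333 -0.0228]
```

View pics/c5.png

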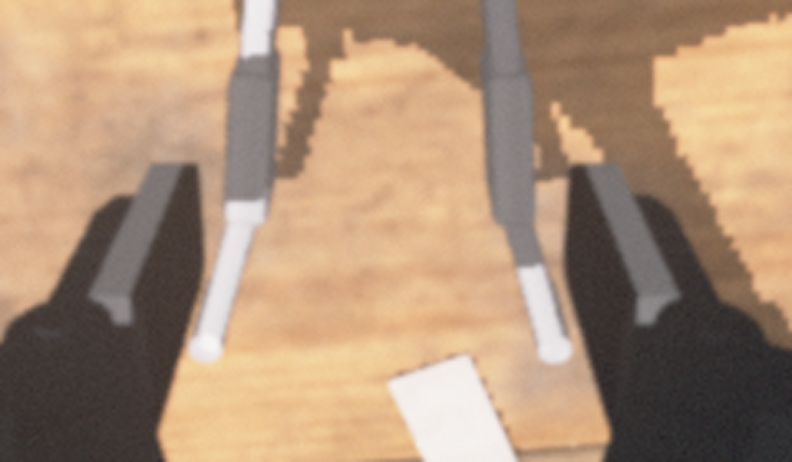

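Run:
```python
from h import *
K,Rm,o,_=pose('side'); im,d=cams.get_image('side')
U,V=np.meshgrid(np.arange(640),np.arange(400)); P=world(K,Rm,o,U,V,d)
s=telemetry.get_state(); Q=(P-s['position'])@q2R(s['ee_rot'])
# crop px (x,y)/4+(180,120)
for cx,cy in [(508,298),(505,285),(520,298),(520,270),(430,358),(425,345),(410,345),(420,330),(405,300),(430,385),(470,430),(500,345),(545,362)]:
    u,v=int(cx/4+180),int(cy/4+120); print(cx,cy,im[v,u],P[v,u].round(4),Q[v,u].round(4))
print(cams.camera_model('wrist').keys())
```

```text
508 298 [31 30 31] [0.5732 0.2471 0.0922] [-0.0071  0.0274 -0.0511]
505 285 [29 28 28] [0.5764 0.246  0.0984] [-0.0038  0.0282 -0.0572]
520 298 [113 111 112] [0.5679 0.2433 0.0922] [-0.012   0.0317 -0.051 ]
520 270 [109 110 112] [0.5677 0.2426 0.1113] [-0.0121  0.0324 -0.0702]
430 358 [131 133 134] [0.5764 0.3107 0.0951] [-0.0102 -0.0362 -0.0539]
425 345 [119 119 121] [0.5778 0.3113 0.1032] [-0.0088 -0.0369 -0.0619]
410 345 [36 37 41] [0.5826 0.3179 0.1056] [-0.0046 -0.044  -0.0643]
420 330 [81 81 85] [0.5802 0.3105 0.1123] [-0.0063 -0.0364 -0.071 ]
405 300 [35 35 38] [0.5806 0.3194 0.1371] [-0.0068 -0.0454 -0.0958]
430 385 [101  98 101] [0.585  0.3037 0.065 ] [-0.001  -0.03   -0.0237]
470 430 [141 140 143] [0.5505 0.3136 0.0601] [-0.0363 -0.0365 -0.0188]
500 345 [114 114 117] [0.5728 0.2565 0.0645] [-0.0084  0.0181 -0.0233]
545 362 [140 138 141] [0.5468 0.2515 0.0625] [-0.0339  0.0256 -0.0214]
dict_keys(['camera_matrix', 'tool_from_camera'])
```

Both cameras agree that the real fingertips sit about 46 mm behind the reported TCP (tip at z≈0.088, while the legs are at z≈0.062). In the picture they still hover above the legs. I'll go by the pictures, reopen a little and descend in stages.

servo_tool(steps=[[0,0,0,0,0,0],[0,0,0,0,0,0],[0,0,8,0,0,0],[0,0,18,0,0,0],[0,0,28,0,0,0],[0,0,30,0,0,0],[0,0,30,0,0,0]], hand=45)

```text
clock: 4.7
position: [0.5824, 0.2734, 0.01]
ee_rot: [-0.0, 0.999, -0.049, -0.0]
contact_force: [-0.3, -0.6, -0.1]
width: 0.0703
```

Run:
```python
from h import *
delta([.583,.2735,.0],-5.6)
s=telemetry.get_state();print(s['width'],s['contact_force'],s['moment'],s['clock'])
K,Rm,o,_=pose('wrist'); im,d=cams.get_image('wrist'); np.savez('pics/w3.npz',im=im,d=d,R=Rm,o=o)
im2,d2=cams.get_image('side'); 
a=cv2.resize(im[200:340,200:440],(600,350),interpolation=cv2.INTER_CUBIC);b=cv2.resize(im2[150:250,220:340],(600,500),interpolation=cv2.INTER_CUBIC)
save('c6.png',a); save('s3.png',b)
```

```text
pos [0.5824 0.2734 0.01  ] yaw -5.61 tilt z [-0.e+00  8.e-04 -1.e+00]
delta [ 0.6 -0.1 10. ] [-0.04  0.01 -0.01]
0.07028481196154816 [-0.3206178  -0.55424484 -0.06576563] [-0.02907235 -0.02483299 -0.00430374] 4.7
```

View pics/c6.png

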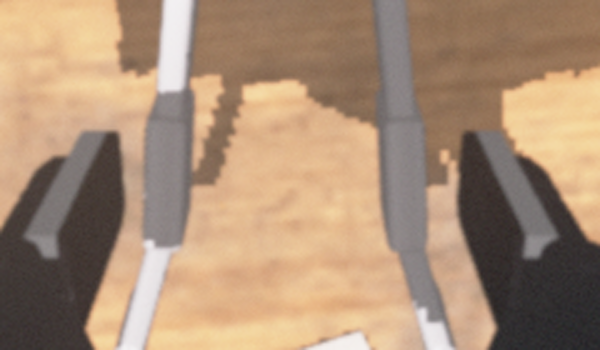

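View pics/s3.png

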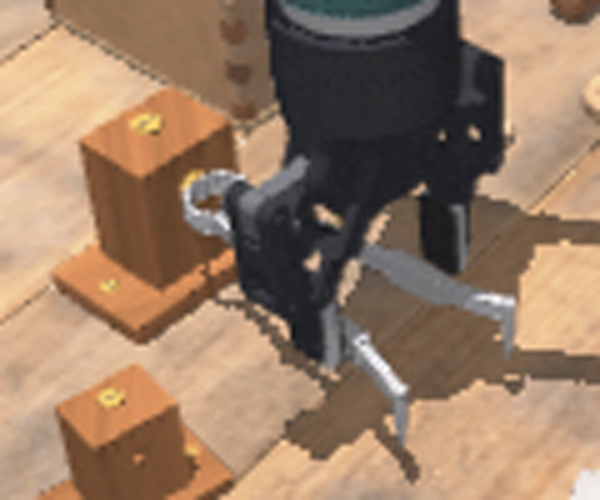

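Run:
```python
from h import *
z=np.load('pics/w3.npz');K=pose('wrist')[0];d=z['d']
T=np.array(cams.camera_model('wrist')['tool_from_camera'])
U,V=np.meshgrid(np.arange(640),np.arange(400))
p=world(K,np.eye(3),np.zeros(3),U,V,d)@T[:3,:3].T+T[:3,3]
for sg in (-1,1):
    m=(p[...,1]*sg>.030)&(p[...,1]*sg<.045)&(p[...,0]>-.02)&(p[...,0]<.02)&(p[...,2]<-.02)&(p[...,2]>-.12)
    print(sg,m.sum(),np.percentile(p[m],[1,50,99],0).round(4))
# dividers pads
m=(abs(p[...,1])<.031)&(abs(p[...,1])>.015)&(p[...,2]<.02)&(p[...,2]>-.02)&(p[...,0]>-.03)&(p[...,0]<.03)
for x0 in np.arange(-.03,.03,.005):
    k=m&(p[...,0]>x0)&(p[...,0]<x0+.005)
    q=p[k]; L=q[q[:,1]<0];Rr=q[q[:,1]>0]; print(x0.round(3),len(L),len(Rr),L[:,1].min().round(4),L[:,1].max().round(4),Rr[:,1].min().round(4),Rr[:,1].max().round(4),np.percentile(q[:,2],[5,50]).round(4))
```

```text
-1 3825 [[-0.0111 -0.0447 -0.1188]
 [ 0.0105 -0.0359 -0.0855]
 [ 0.0169 -0.0303 -0.0481]]
1 3846 [[-0.0108  0.0303 -0.1185]
 [ 0.0105  0.0356 -0.0845]
 [ 0.0171  0.0447 -0.0478]]
-0.03 114 86 -0.0287 -0.0154 0.0153 0.025 [0.0096 0.0105]
-0.025 116 79 -0.0285 -0.0152 0.0152 0.0246 [0.0095 0.0105]
-0.02 112 79 -0.0276 -0.0152 0.015 0.0239 [0.0095 0.0106]
-0.015 112 80 -0.0273 -0.0151 0.015 0.0237 [0.0096 0.0106]
-0.01 122 84 -0.0285 -0.015 0.0155 0.0249 [0.0096 0.0105]
-0.005 124 82 -0.0284 -0.0155 0.0153 0.024 [0.0097 0.0106]
0.0 116 80 -0.0274 -0.0154 0.0153 0.0237 [0.0095 0.0105]
0.005 113 82 -0.0271 -0.0153 0.0151 0.0229 [0.0093 0.0105]
0.01 112 71 -0.0264 -0.0151 0.015 0.0221 [0.0096 0.0105]
0.015 110 65 -0.0255 -0.015 0.0151 0.0218 [0.0096 0.0105]
0.02 128 70 -0.0249 -0.015 0.0154 0.0309 [0.0098 0.0108]
0.025 74 54 -0.0244 -0.015 0.0154 0.0309 [0.0097 0.0107]
```

Run:
```python
from h import *
z=np.load('pics/w3.npz');K=pose('wrist')[0];d=z['d']
T=np.array(cams.camera_model('wrist')['tool_from_camera'])
U,V=np.meshgrid(np.arange(640),np.arange(400))
p=world(K,np.eye(3),np.zeros(3),U,V,d)@T[:3,:3].T+T[:3,3]
m=(abs(p[...,1])<.031)&(abs(p[...,1])>.010)&(p[...,2]<-.045)&(p[...,2]>-.075)
for x0 in np.arange(-.04,.04,.005):
    k=m&(p[...,0]>x0)&(p[...,0]<x0+.005)
    q=p[k]; L=q[q[:,1]<0];Rr=q[q[:,1]>0]
    if len(L)and len(Rr): print(x0.round(3),len(L),len(Rr),L[:,1].min().round(4),L[:,1].max().round(4),Rr[:,1].min().round(4),Rr[:,1].max().round(4),np.percentile(q[:,2],[5,50]).round(4))
```

```text
-0.04 2 39 -0.0309 -0.0306 0.0275 0.031 [-0.054  -0.0531]
-0.035 20 62 -0.0309 -0.0294 0.0261 0.031 [-0.0541 -0.0533]
-0.03 38 81 -0.0309 -0.0279 0.0247 0.0307 [-0.0543 -0.0533]
-0.025 64 90 -0.0308 -0.0261 0.0231 0.0302 [-0.0545 -0.0535]
-0.02 82 79 -0.031 -0.0247 0.0221 0.028 [-0.0544 -0.0535]
-0.015 89 85 -0.0297 -0.0219 0.019 0.0274 [-0.0569 -0.0559]
-0.01 157 153 -0.0295 -0.0215 0.0187 0.0273 [-0.0571 -0.0561]
-0.005 161 160 -0.0292 -0.0212 0.0183 0.0268 [-0.0571 -0.0561]
-0.0 157 154 -0.029 -0.0208 0.0179 0.0257 [-0.0572 -0.0563]
0.005 175 172 -0.0287 -0.0203 0.0175 0.0255 [-0.0575 -0.0564]
0.01 180 184 -0.0284 -0.0198 0.017 0.0253 [-0.0575 -0.0566]
0.015 198 191 -0.0278 -0.0199 0.0172 0.0249 [-0.0571 -0.0544]
0.02 134 122 -0.0257 -0.0197 0.0168 0.0228 [-0.0552 -0.0542]
0.025 129 124 -0.025 -0.019 0.0162 0.0225 [-0.0554 -0.0543]
0.03 142 136 -0.024 -0.0184 0.0156 0.0217 [-0.0556 -0.0543]
0.035 140 142 -0.024 -0.0178 0.0149 0.0211 [-0.0556 -0.0545]
```

servo_tool(steps=[[1,-1.5,7,0,0,0],[1,-1.5,13,0,0,0],[1,-1.5,13,0,0,0],[1,-1.5,13,0,0,0]])

```text
clock: 5.2
position: [0.5841, 0.2751, -0.0022]
ee_rot: [-0.001, 0.999, -0.049, 0.001]
contact_force: [0.4, 0.4, -0.1]
width: 0.0704
```

servo_tool(steps=[[0,0,0,0,0,0],[0,0,0,0,0,0],[0,0,0,0,0,0],[0,0,0,0,0,0],[0,0,0,0,0,0]], hand=105)

```text
clock: 5.7
position: [0.5836, 0.2752, -0.0017]
ee_rot: [-0.001, 0.999, -0.049, 0.0]
contact_force: [-3.6, 0.1, 1.6]
width: 0.0503
```

```bash
cat > look.py <<'E'
from h import *
import sys
n=sys.argv[1]
s=telemetry.get_state();print(s['width'],s['contact_force'].round(2),s['moment'].round(3),s['clock'])
K,Rm,o,_=pose('wrist'); im,d=cams.get_image('wrist'); np.savez('pics/w%s.npz'%n,im=im,d=d,R=Rm,o=o,pos=s['position'],q=s['ee_rot'])
im2,d2=cams.get_image('side'); np.savez('pics/s%s.npz'%n,im=im2,d=d2)
a=cv2.resize(im[60:320,160:480],(640,520),interpolation=cv2.INTER_CUBIC)
save('w%s.png'%n,a); x0,y0=[int(v) for v in sys.argv[2:4]]
save('s%s.png'%n,cv2.resize(im2[y0:y0+100,x0:x0+120],(600,500),interpolation=cv2.INTER_CUBIC))
E
python3 look.py 4 220 150
```

```text
0.05033776167355476 [-3.59  0.13  1.57] [0.086 0.565 0.05 ] 5.7
```

View pics/w4.png

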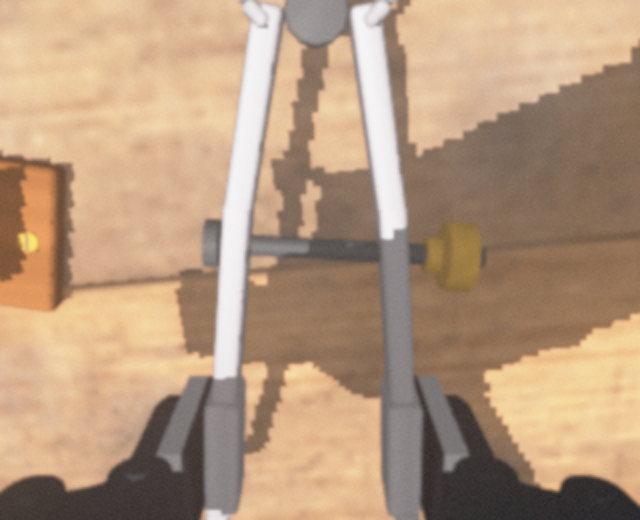

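View pics/s4.png

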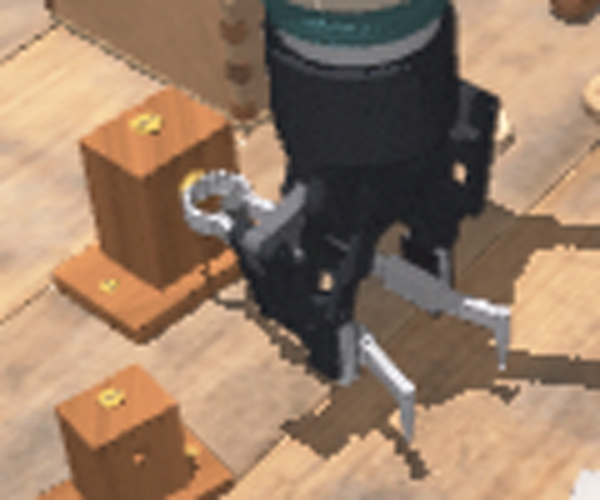

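servo_tool(steps=[[0,0,0,0,0,0],[0,0,0,0,0,0],[0,0,0,0,0,0],[0,0,0,0,0,0]], hand=150, grip_force=60)

```text
clock: 6.2
position: [0.5821, 0.2752, -0.0015]
ee_rot: [-0.001, 0.999, -0.049, -0.001]
contact_force: [-8.1, 1.3, 7.7]
width: 0.0353
```

```bash
python3 look.py 5 220 150
```

```text
0.035277968573546155 [-8.13  1.28  7.68] [ 0.099  1.027 -0.021] 6.2
```

View pics/w5.png

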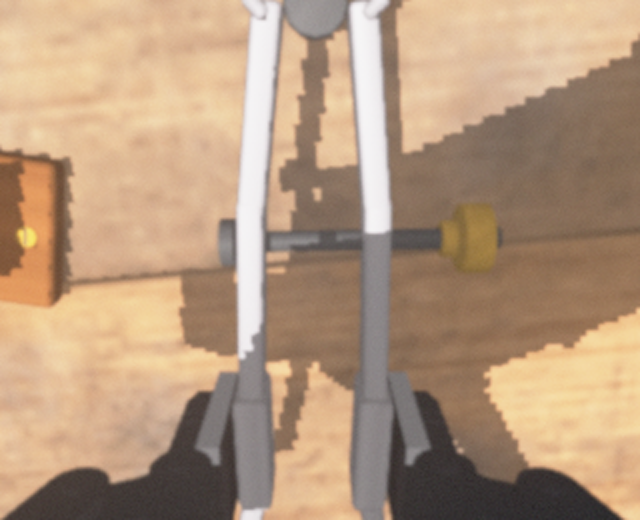

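View pics/s5.png

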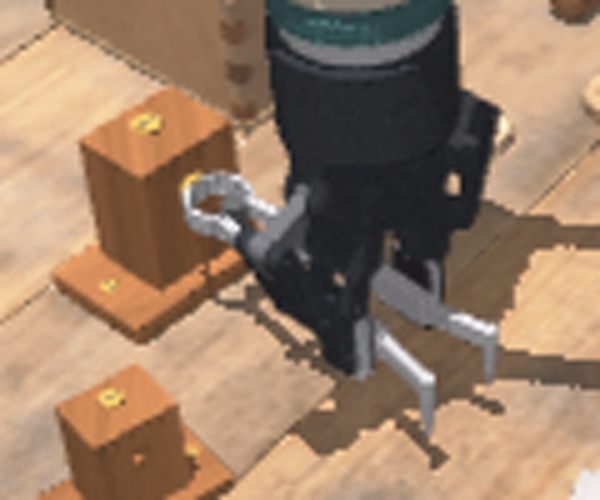

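servo_tool(steps=[[-3,0,0,0,0,0],[-6,0,0,0,0,0],[-9,0,0,0,0,0],[-12,0,0,0,0,0],[-16,0,0,0,0,0],[-20,0,0,0,0,0],[-20,0,0,0,0,0]])

```text
clock: 7.0
position: [0.5645, 0.2771, -0.0021]
ee_rot: [-0.001, 0.999, -0.049, 0.001]
contact_force: [1.7, 0.2, 0.0]
width: 0.0355
```

```bash
python3 look.py 6 220 150
```

```text
0.03551904052936677 [1.75 0.17 0.04] [ 0.044 -0.334  0.069] 7.0
```

View pics/w6.png

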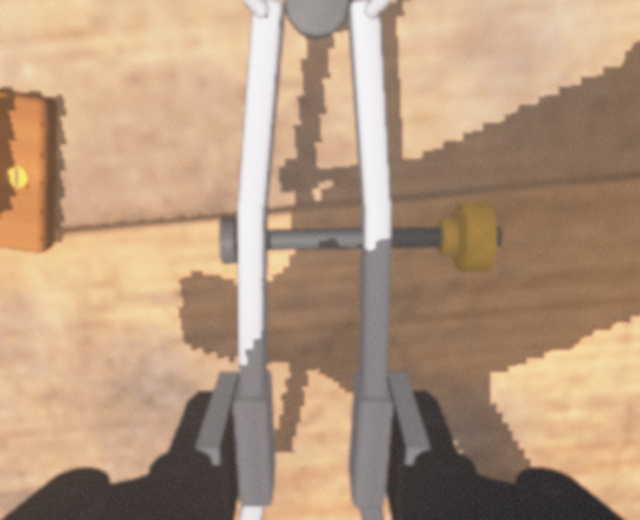

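View pics/s6.png

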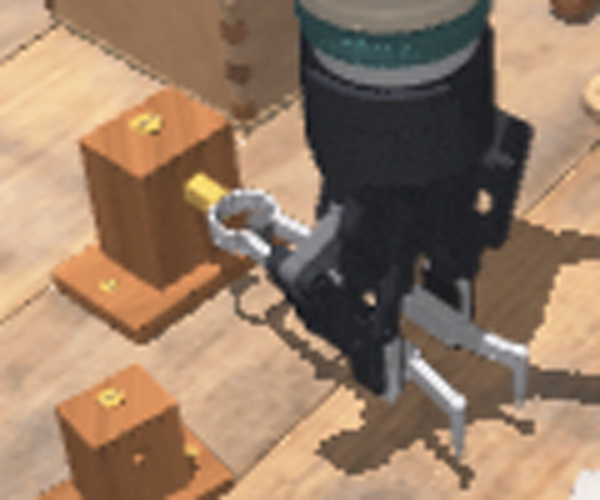

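The dividers moved with the fingers without slipping, and the brass tang shows at (205,190). Pulling on.

servo_tool(steps=[[-6,0,0,0,0,0],[-12,0,0,0,0,0],[-19,0,0,0,0,0],[-26,0,0,0,0,0],[-33,0,0,0,0,0],[-40,0,0,0,0,0],[-45,0,0,0,0,0],[-45,0,0,0,0,0]])

```text
clock: 7.9
position: [0.5184, 0.2814, -0.002]
ee_rot: [-0.001, 0.999, -0.049, 0.0]
contact_force: [0.9, 0.2, -0.3]
width: 0.0351
```

```bash
python3 look.py 7 240 160
```

```text
0.03505567213186666 [ 0.94  0.22 -0.33] [-0.029  0.035 -0.017] 7.9
```

View pics/w7.png

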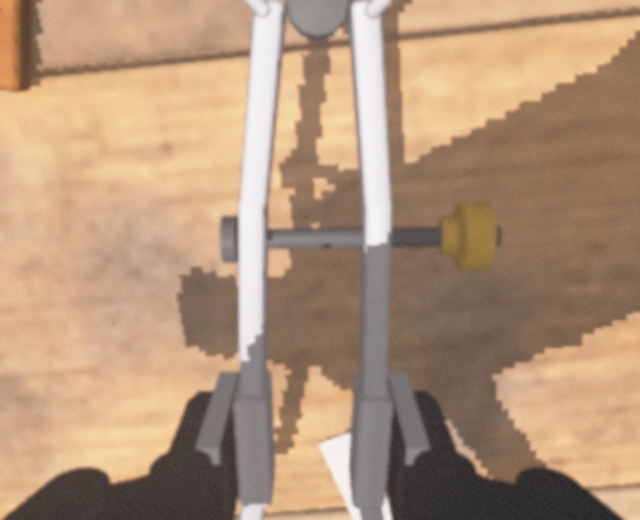

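View pics/s7.png

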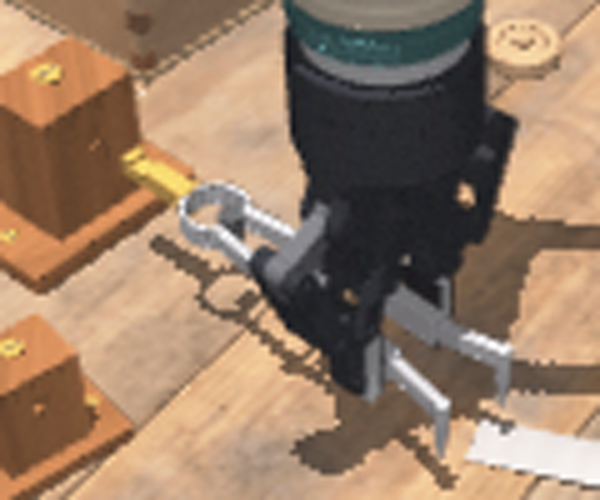

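servo_tool(steps=[[0,0,-15,0,0,0],[0,0,-32,0,0,0],[0,0,-50,0,0,0],[0,0,-60,0,0,0],[0,0,-60,0,0,0]], hand=137)

```text
clock: 8.5
position: [0.521, 0.2819, 0.0596]
ee_rot: [-0.002, 0.999, -0.049, 0.003]
contact_force: [0.1, 0.2, -1.3]
width: 0.0397
```

```bash
python3 look.py 8 240 140; python3 -c "
from h import *
delta([.487,.0928,.055],17.8)"
```

```text
0.039690944570908535 [ 0.12  0.2  -1.25] [0.005 0.003 0.019] 8.5
pos [0.5193 0.2812 0.0577] yaw -5.62 tilt z [ 0.0016  0.0013 -1.    ]
delta [-13.7 190.7   2.4] [ -0.07  -0.1  -23.42]
```

View pics/s8.png

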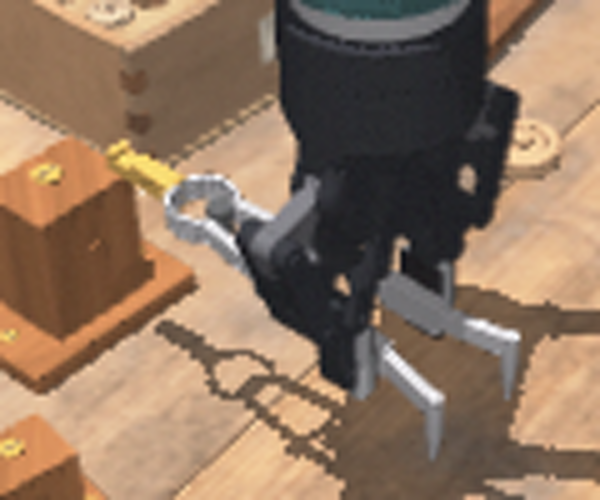

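servo_tool(steps=[[-1,12,0,0,0,-1],[-2,30,0,0,0,-3],[-4,55,0,0,0,-7],[-6,80,0,0,0,-10],[-8,105,0,0,0,-13],[-10,130,0,0,0,-17],[-12,155,0,0,0,-20],[-13,175,0,0,0,-22]])

```text
clock: 9.4
position: [0.488, 0.1071, 0.0566]
ee_rot: [-0.001, 0.99, 0.143, -0.0]
contact_force: [0.8, 0.9, -0.5]
width: 0.0397
```

servo_tool(steps=[[-4,8,0,0,0,-0.8],[-6,14,0,0,0,-1.4],[-6,16,0,0,0,-1.4],[-6,16,0,0,0,-1.4],[-6,16,0,0,0,-1.4]])

```text
clock: 9.9
position: [0.4883, 0.0919, 0.0575]
ee_rot: [-0.001, 0.988, 0.155, 0.001]
contact_force: [-0.5, 0.1, -1.1]
width: 0.0395
```

```bash
python3 look.py 9 320 130
python3 - <<'E'
from h import *
delta([.487,.0928,.055],17.8)
z=np.load('pics/w9.npz');im=z['im'];save('w9b.png',im)
s=np.load('pics/s9.npz')['im'];save('s9b.png',s)
im,d=cams.get_image('top'); np.savez('pics/t9.npz',im=im,d=d); save('t9.png',cv2.resize(im[200:290,320:440],(800,600),interpolation=cv2.INTER_CUBIC))
E
```

```text
0.0395289592502286 [-0.45  0.05 -1.1 ] [0.028 0.054 0.079] 9.9
pos [0.4882 0.092  0.0576] yaw 17.83 tilt z [ 0.0019  0.0016 -1.    ]
delta [-0.9 -1.2  2.6] [-0.06 -0.13  0.03]
```

View pics/w9b.png

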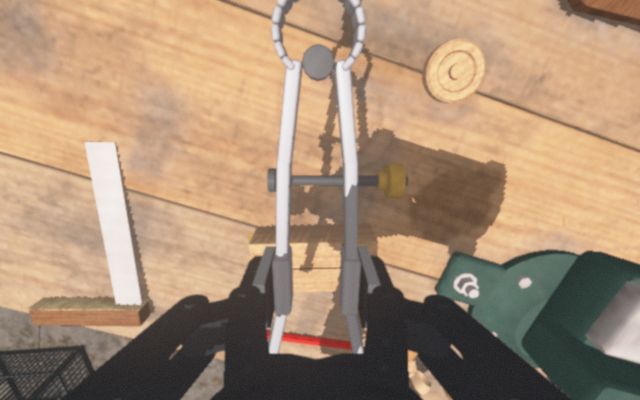

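View pics/s9b.png

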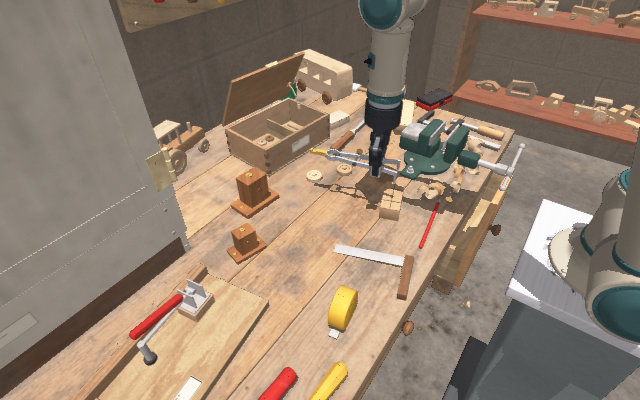

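View pics/t9.png

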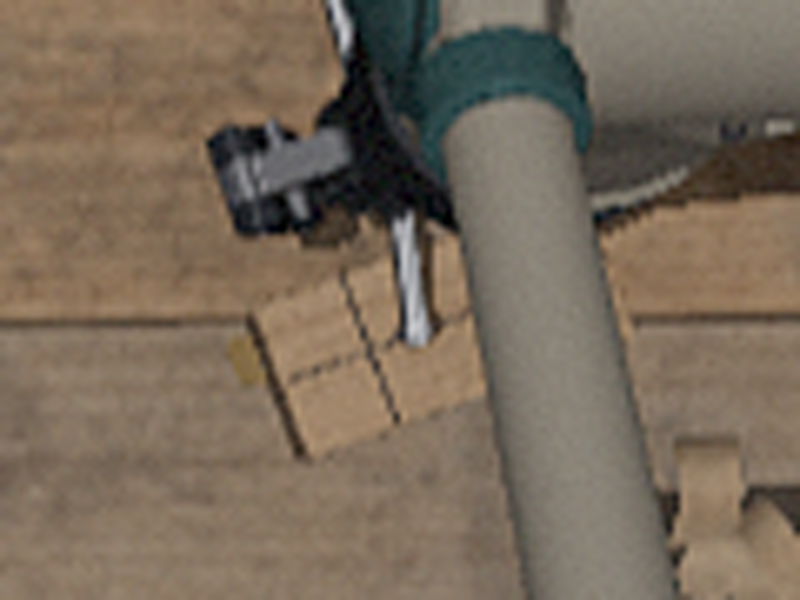

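Run:
```python
from h import *
z=np.load('pics/t9.npz');im,d=z['im'],z['d']; K,Rm,o,_=pose('top')
for u,v in [(382,249),(382,250),(382,247),(381,244)]: print(u,v,world(K,Rm,o,u,v,float(d[v,u])).round(4))
for h in (.1235,.127): print(plane(K,Rm,o,382.25,250,h).round(4))
s=np.load('pics/s9.npz');im,d=s['im'],s['d']
save('s9c.png',cv2.resize(im[135:225,360:440],(640,720)[::1],interpolation=cv2.INTER_CUBIC)[:600])
```

```text
382 249 [0.4381 0.1    0.121 ]
382 250 [0.4365 0.0998 0.1197]
382 247 [0.4415 0.1    0.1219]
381 244 [0.4466 0.1014 0.1215]
[0.4363 0.0999 0.1235]
[0.4361 0.1004 0.127 ]
```

View pics/s9c.png

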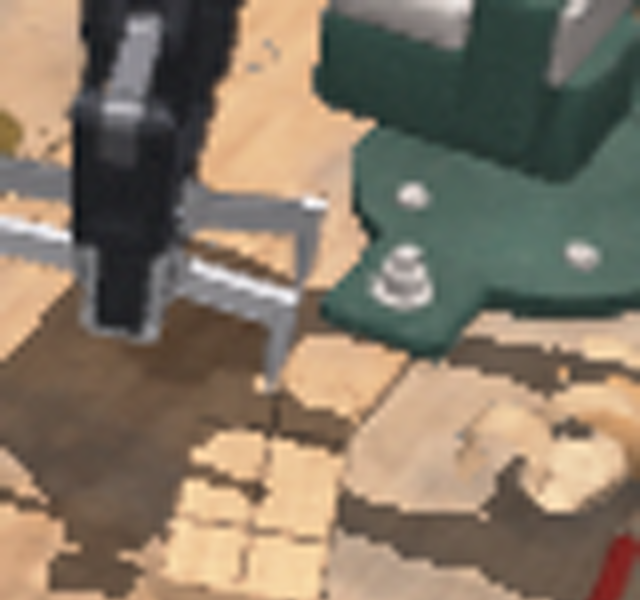

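servo_tool(steps=[[-0.3,-1.2,8,0,0,0],[-0.3,-1.2,18,0,0,0],[-0.3,-1.2,28,0,0,0],[-0.3,-1.2,36,0,0,0],[-0.3,-1.2,40,0,0,0],[-0.3,-1.2,40,0,0,0],[-0.3,-1.2,40,0,0,0]])

```text
clock: 10.75
position: [0.4878, 0.0925, 0.0177]
ee_rot: [-0.001, 0.988, 0.155, 0.001]
contact_force: [-0.1, -0.0, -0.5]
width: 0.0394
```

```bash
cat > look2.py <<'E'
from h import *
import sys
n=sys.argv[1]
s=telemetry.get_state();print(s['position'].round(4),s['width'],s['contact_force'].round(2),s['moment'].round(3),s['clock'])
im2,d2=cams.get_image('side'); np.savez('pics/s%s.npz'%n,im=im2,d=d2)
im,d=cams.get_image('top'); np.savez('pics/t%s.npz'%n,im=im,d=d)
save('s%s.png'%n,cv2.resize(im2[150:230,355:435],(600,600),interpolation=cv2.INTER_CUBIC))
save('t%s.png'%n,cv2.resize(im[220:280,345:425],(800,600),interpolation=cv2.INTER_CUBIC))
E
python3 look2.py 10
```

```text
[0.4878 0.0925 0.0177] 0.039414407825524654 [-0.11 -0.01 -0.47] [ 0.022  0.026 -0.054] 10.75
```

View pics/s10.png

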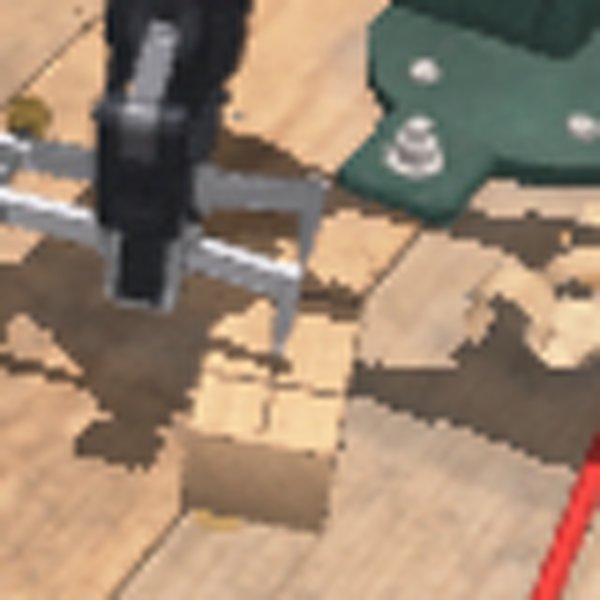

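View pics/t10.png

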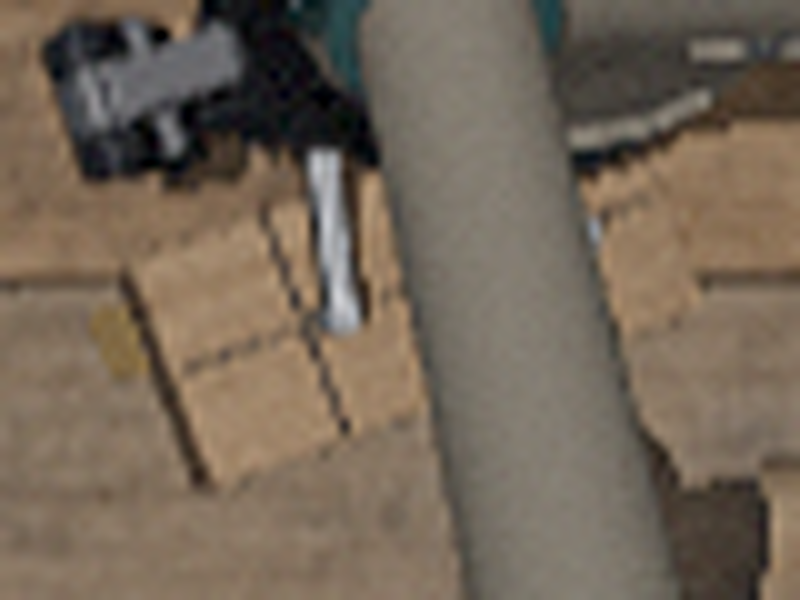

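Run:
```python
from h import *
Kt,Rt,ot,_=pose('top');Ks,Rs,os_,_=pose('side')
cL=plane(Kt,Rt,ot,375.3,252.5,.035)
print('cross side pred',((proj(Ks,Rs,os_,cL)-[355,150])*7.5).round(1))
for h in (.080,.084,.088):
    e=plane(Kt,Rt,ot,379.3,251.6,h); print(h,e.round(4))
    for tz in (.04,.045,.05,.055): print(tz,((proj(Ks,Rs,os_,[e[0],e[1],tz])-[355,150])*7.5).round(1))
z=np.load('pics/t10.npz');d=z['d']
for u,v in [(379,250),(379,248),(379,251),(378,243)]: print(world(Kt,Rt,ot,u,v,float(d[v,u])).round(4))
```

```text
cross side pred [278.4 379.1]
0.08 [0.4362 0.0994 0.08  ]
0.04 [285.6 365.2]
0.045 [287.3 353. ]
0.05 [289.1 340.8]
0.055 [290.9 328.5]
0.084 [0.4359 0.0999 0.084 ]
0.04 [285.5 366.4]
0.045 [287.2 354.2]
0.05 [289. 342.]
0.055 [290.8 329.6]
0.088 [0.4357 0.1004 0.088 ]
0.04 [285.4 367.6]
0.045 [287.2 355.4]
0.05 [288.9 343.2]
0.055 [290.7 330.8]
[0.4391 0.0997 0.0788]
[0.4427 0.0995 0.0783]
[0.4372 0.1    0.0813]
[0.4514 0.1013 0.0809]
```

Run:
```python
from h import *
s=np.load('pics/s10.npz')['im']
save('s10c.png',cv2.resize(s[182:222,375:415],(600,600),interpolation=cv2.INTER_LANCZOS4))
z=np.load('pics/side0.npz')['im']
save('s0c.png',cv2.resize(z[182:222,375:415],(600,600),interpolation=cv2.INTER_LANCZOS4))
```

```text
(no output)
```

View pics/s10c.png

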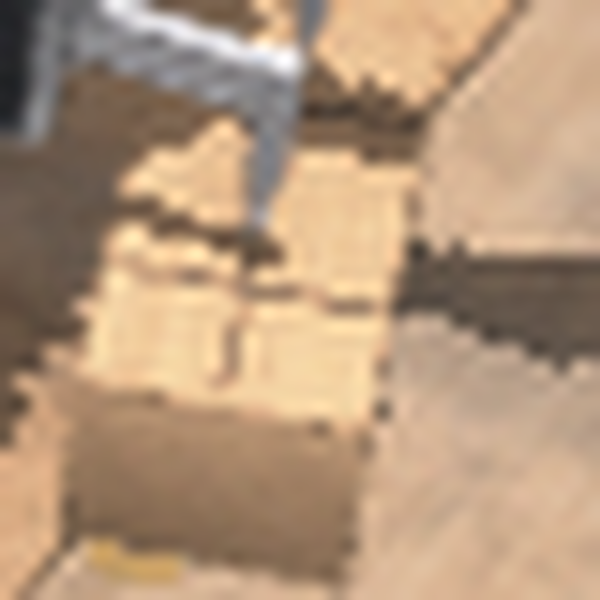

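View pics/s0c.png

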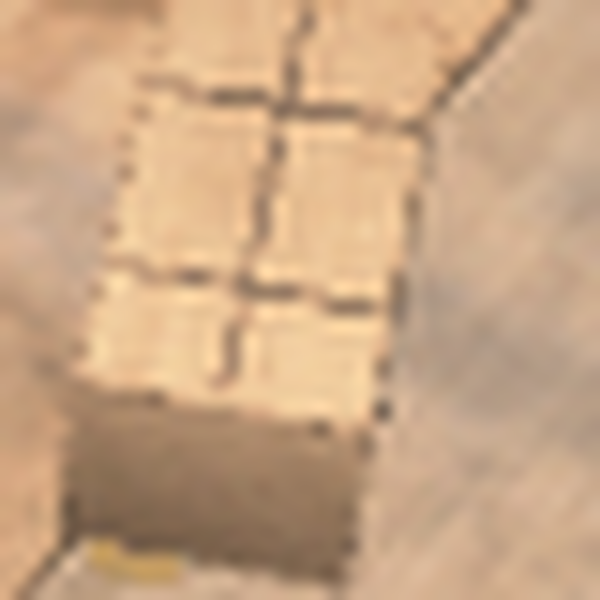

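servo_tool(steps=[[0.8,-0.5,2,0,0,0],[0.8,-0.5,4,0,0,0],[0.8,-0.5,5,0,0,0],[0.8,-0.5,5,0,0,0],[0.8,-0.5,5,0,0,0]])

```text
clock: 11.35
position: [0.4882, 0.0933, 0.0127]
ee_rot: [-0.001, 0.988, 0.155, 0.001]
contact_force: [-0.9, 0.5, -0.7]
width: 0.0395
```

```bash
python3 look2.py 11
python3 - <<'E'
from h import *
s=np.load('pics/s11.npz')['im']
save('s11c.png',cv2.resize(s[177:217,375:415],(600,600),interpolation=cv2.INTER_LANCZOS4))
K,Rm,o,_=pose('wrist'); im,d=cams.get_image('wrist'); np.savez('pics/w11.npz',im=im,d=d,R=Rm,o=o)
save('w11.png',cv2.resize(im[200:400,200:440],(720,600),interpolation=cv2.INTER_CUBIC))
E
```

```text
[0.4882 0.0933 0.0127] 0.039534398097842226 [-0.88  0.51 -0.67] [-0.027  0.048  0.032] 11.35
```

View pics/s11c.png

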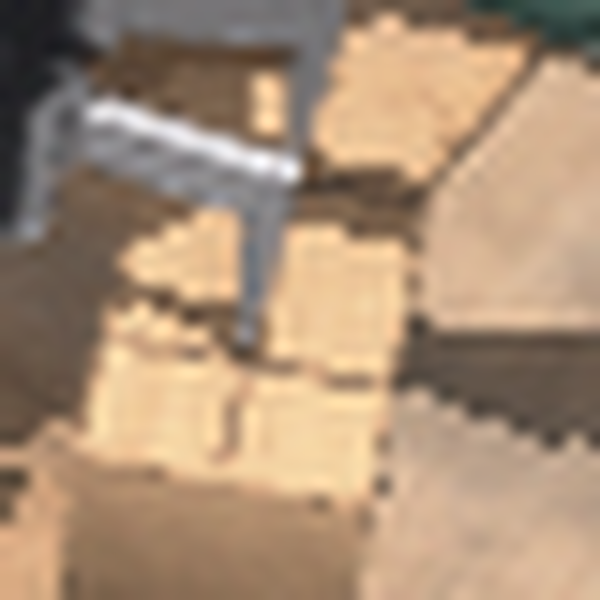

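View pics/t11.png

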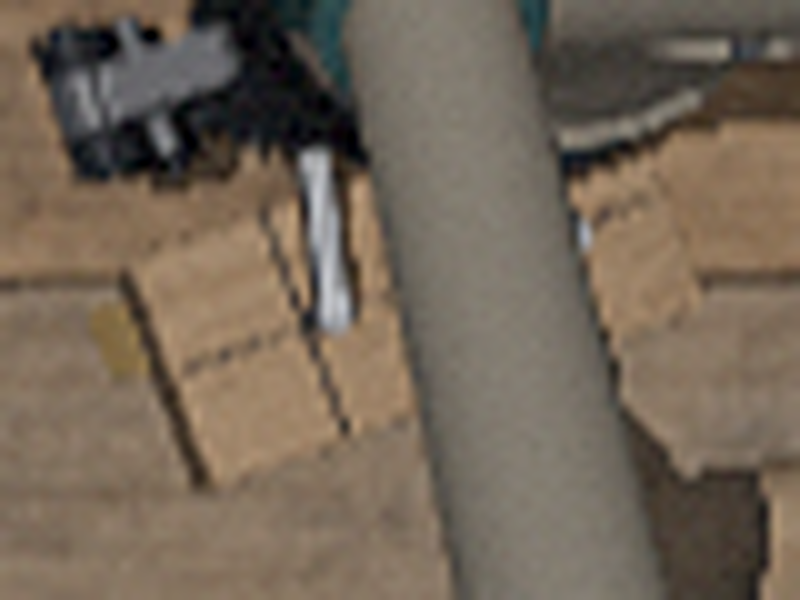

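View pics/w11.png

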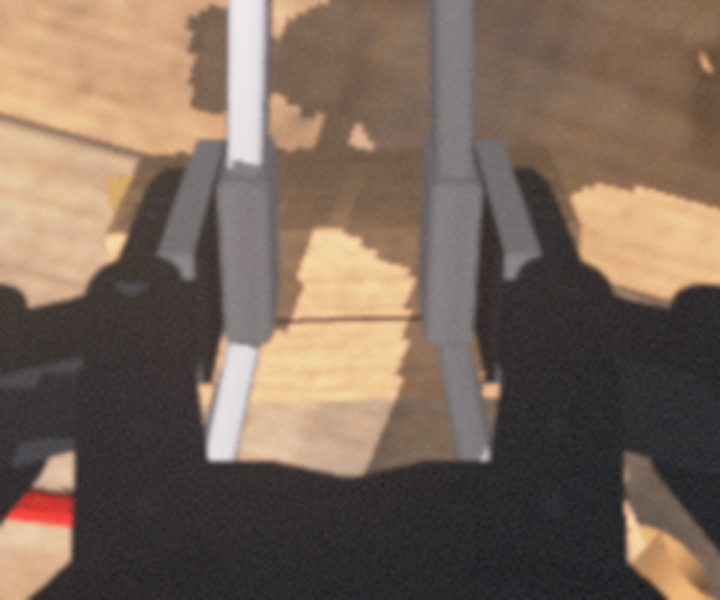

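Run:
```python
from h import *
Kt,Rt,ot,_=pose('top');Ks,Rs,os_,_=pose('side')
cL=plane(Kt,Rt,ot,375.3,252.5,.035);cR=plane(Kt,Rt,ot,398.5,244.7,.035)
z=np.load('pics/t11.npz');d=z['d']
for u,v in [(378,250),(378,248),(379,251),(377,243)]: print(world(Kt,Rt,ot,u,v,float(d[v,u])).round(4))
for h in (.073,.0755,.078):
    print(h,'seen leg b end',plane(Kt,Rt,ot,378.5,251.6,h).round(4),'want',cL[:2].round(4), 'leg a end px if over cross', (([*proj(Kt,Rt,ot,[cR[0],cR[1],h])]-np.array([345,220]))*10).round(),'leg b', ((proj(Kt,Rt,ot,[cL[0],cL[1],h])-[345,220])*10).round())
b=np.array([-.6,.6])
for c in (cL,cR): print('side px tip 4mm over cross', ((proj(Ks,Rs,os_,c+[0,0,.004])+b-[375,177])*15).round(),'leg end top',((proj(Ks,Rs,os_,c+[0,0,.0395])+b-[375,177])*15).round(),'cross',((proj(Ks,Rs,os_,c)+b-[375,177])*15).round())
s=telemetry.get_state(); R0=q2R(s['ee_rot']); print('tool-frame crosses',((np.array([cL,cR])-s['position'])@R0).round(4))
```

```text
[0.4394 0.1009 0.0745]
[0.443  0.1007 0.0742]
[0.4375 0.0994 0.0765]
[0.4517 0.1027 0.0777]
0.073 seen leg b end [0.4366 0.0999 0.073 ] want [0.4372 0.1011] leg a end px if over cross [570. 231.] leg b [328. 313.]
0.0755 seen leg b end [0.4364 0.1002 0.0755] want [0.4372 0.1011] leg a end px if over cross [573. 230.] leg b [330. 312.]
0.078 seen leg b end [0.4363 0.1005 0.078 ] want [0.4372 0.1011] leg a end px if over cross [575. 229.] leg b [332. 311.]
side px tip 4mm over cross [250. 343.] leg end top [276. 167.] cross [248. 362.]
side px tip 4mm over cross [298. 160.] leg end top [323. -14.] cross [295. 179.]
tool-frame crosses [[-0.0462 -0.0231 -0.0223]
 [-0.0462  0.0234 -0.0224]]
```

servo_tool(steps=[[0.5,-0.3,0,0,0,0],[0.5,-0.3,0,0,0,0],[0.5,-0.3,0,0,0,0],[0.5,-0.3,0,0,0,0],[0.5,-0.3,0,0,0,0],[0.5,-0.3,0,0,0,0],[0.5,-0.3,0,0,0,0],[0.5,-0.3,0,0,0,0]])

```text
clock: 12.3
position: [0.4886, 0.0937, 0.0127]
ee_rot: [-0.001, 0.988, 0.155, 0.001]
contact_force: [-1.3, 0.5, -1.4]
width: 0.0397
```

```bash
python3 look2.py 12
python3 - <<'E'
from h import *
s=np.load('pics/s12.npz')['im']
save('s12c.png',cv2.resize(s[177:217,375:415],(600,600),interpolation=cv2.INTER_LANCZOS4))
E
```

```text
[0.4886 0.0937 0.0127] 0.0396563995604928 [-1.3   0.5  -1.43] [-0.059  0.034  0.004] 12.3
```

View pics/s12c.png

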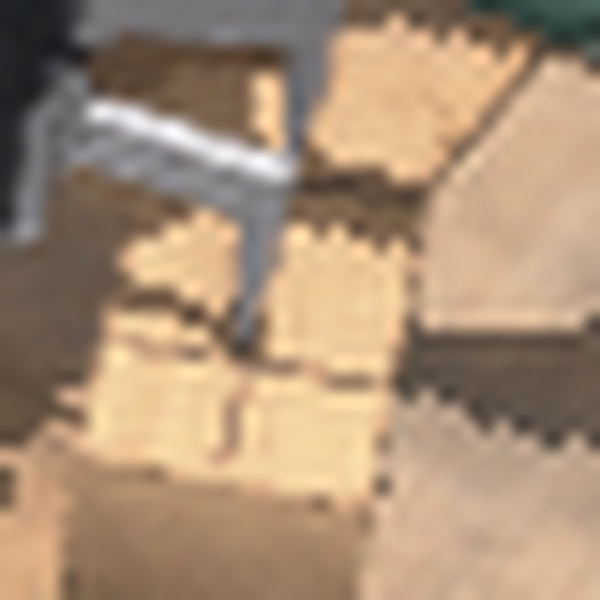

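View pics/t12.png

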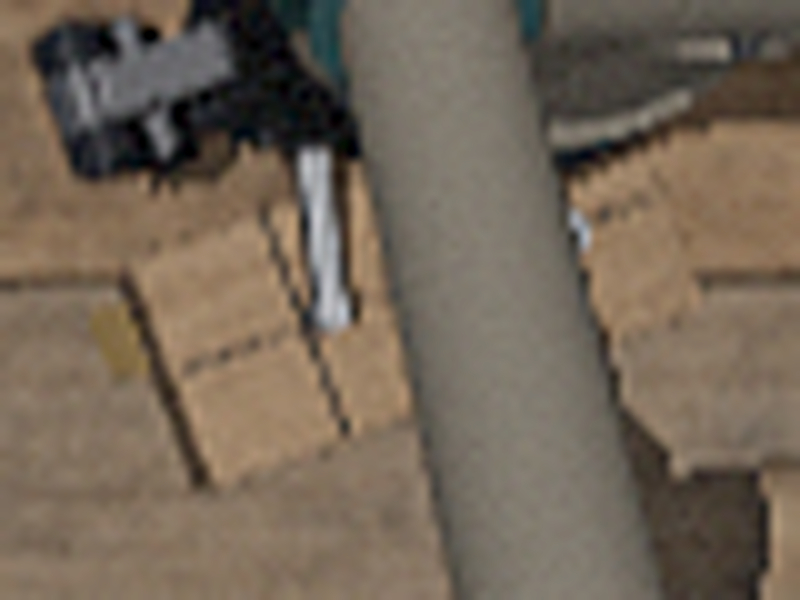

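The leg end in the top view is at (331,314); the target over the cross was (330,312). In the side view the tip at (243,342) is within about 1 mm of prediction and about 4 mm above the wood. The blank has not moved. Handing in.

```bash
python3 -c "
from h import *
print(sign_off()); s=telemetry.get_state(); print(s['clock'],s['width'])"
```

```text
the job is handed in; nothing more can be done
None
the job is handed in; nothing more can be done
```

I drew the dividers out of the larger block against the ball catch and eased the squeeze to a pad width of 39.7 mm, which is about 0.081 rad. I then carried them to the blank and handed in at about 12.4 s, with the points held over the two crosses.

**Last checks:**
- **Position:** leg b's point was within about 1 mm of its cross in both the top and side views. Leg a's point was hidden, so its place is inferred from the leg squeeze, the yaw and the glimpse of its leg end.
- **Height:** the points were about 3.5–4.5 mm above the wood.
- **Hold:** the tool looked level and steady, and no contact force showed on it beyond about 2 N of noise and weight.
- **Surroundings:** the blank had not moved. I kept clear of the try square and wheels but did not measure them again at the end.

**What disagreed:**
- **Fingertips:** in both the wrist and side pictures the real fingertips sat about 45 mm behind the stated TCP. I set the grasp height from the pictures instead of the stated offset.
- **Cameras:** the top and wrist cameras differed by about 3 mm on where the dividers lay.

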